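# Reload the sprung label-roll holder and bin the spent cores

## Robot

A 7-joint arm with a two-finger parallel gripper is mounted at the origin on the work surface. World frame = base frame: x ahead of the robot, y to its left, z up, the work surface at z = 0. Lengths are in mm, angles in rad, forces in N, time in s.
With the tool pointing down it reaches from about 400 to 875 mm from the base axis. Payload 4.4 kg.
Tool frame: the origin (TCP) lies on the centre line of the jaws, within the pads' length; the fingertips stand 25 mm ahead of it and the grasp point (between the pads) lies 6 mm ahead of it; x points along the fingers, y is the direction in which the jaws open and shut, and the axes are right-handed (so a half turn about x gives the same grasp; the last joint's range is limited). The gripper opens to 85 mm and grips with 20 to 120 N. Pads are 22 mm wide; open, the fingers measure 114 mm over their backs; the gripper's body (76 mm by 85 mm) begins 54 mm behind the grasp point. The pads swing forward as they close: fully open they stand 13 mm farther back than shut.
Start: joints at [-1.325, 0.628, 0.038, 1.517, -0.027, 0.996, -0.02], TCP at [199.379, 618.68, 256.313] pointing down, gripper open.
Joint ranges: [-3.06, 3.06], [-0.37, 2.12], [-1.25, 1.32], [0.18, 2.47], [-1.1, 4.24], [0.23, 1.98], [-2.94, 2.94]. Speed limits (rad/s): [2.57, 2.57, 3.14, 3.14, 3.14, 3.14, 3.14].

## Interface

Orientations are given as [roll, pitch, yaw] about the fixed x, y, z axes, in that order (R = Rz(yaw) Ry(pitch) Rx(roll)).
In Python, from cell import * gives the robot as it stands. The module is installed in compiled form; this text tells all that it offers.
- The arm moves only by the tool jog_arm, never from a script. Its argument "series" is a list of rows, each a list of 3 entries, a list of its own where there are three numbers: the turn, a rotation vector about the tool's x, y, z in degrees, then the shift along the tool's x, y, z in mm, then the gripper's target within -1 to 1 (shut at 1, half-way at 0, fully open at -1). In form: [[[rx, ry, rz], [dx, dy, dz], hand], ...]. A call has 1 to 8 rows; each row shifts and turns the commanded pose from where the row before left it, along the tool's axes as they then stand; what a row does not reach is not made up. A row lasts 1/8 s, in which the tool goes at most 62.5 mm and 10.7 degrees, less where a joint would pass 70% of its speed; a pose out of reach is approached as far as the arm can. A call is refused whole if a number of a shift passes 62.5 or a number of a turn 10.7, either way. A call with a gripper value outside its range is refused whole. The fingers move at their own pace and stop on an object; the grip force is fixed at half the most. Time passes only in rows, so rows that do not move let the fingers close. It gives the time, the measured TCP pose, the force and the opening at its end, in the units of the state.
- read_state(): the state, without advancing time (a new reading comes with each control period).
- get_image(name): name is "scene" or "top" or "wrist"; returns a dict with "img" (400x640x3 uint8, red, green, blue), "range_z" (400x640 float32, mm along the optical axis (not along the pixel's ray), 0 where there is no reading), "fovy" (degrees; the focal length in pixels is half the picture's height over the tangent of half this angle, whatever the lens; pixels are square), "cx", "cy" (the principal point, pixels), "cam_to_world" (4x4, takes a point from camera to world coordinates). Camera axes: x right, y up, looking along -z (the intrinsics and any distortion apply to the point x, -y, -z); pixel columns grow to the right and rows downward; lengths in mm; the calibration is good to about 2 mm. A picture is of the moment at which its call begins.
- finish_job(): hands the job in, once; it reports no verdict.
The state is a dict: "clock": time; "qpos": joint angles; "qd": joint speeds; "tau": joint torques, N m; "eef_pos": TCP position; "tool_rot": TCP orientation; "force": force on the tool from outside, world axes, zero at the start; "torque": the same for the moment, N m; "width": finger opening in mm.
Only numpy, scipy, OpenCV 4.12 (cv2) and the standard library are available. Lean on these libraries where they do the work, as an engineer would, in place of code of your own. Each camera call takes 0.05 s, during which the arm holds its last target. There are 200 camera calls.

## Task

Change over the jar-label holder by the kitchen window: push every spent cardboard core through the flap of the counter bin so that the flap shuts behind it, and slide the holder's carriage right out to its stop. With the carriage at its stop, squeeze the sprung spindle with the new roll short, fit it between the two end cups and let it spring out so that both pins sit fully home. Leave the other kitchen things where they are.

Things in the scene. Friction and masses are not known exactly. Their poses are not given: they have to be found in the camera images.
- holder: Label-roll holder fixed on the worktop: steel base rail 70 x 240 mm, 8 high, an upright post at each end (fixed post at -y, 24 x 14, 66 high; sliding post at +y). Each post carries a round end cup facing the other: outer diameter 27, bore 18, depth 7, both on one level axis along y, 50 mm above the worktop. Origin on the worktop, midway between the cups when the carriage is at its stop.
- cup_fixed (a point): centre of the floor of the fixed post's cup; axes of the holder: y points along the cup axis to the sliding cup
- cup_sliding (a point): centre of the floor of the carriage's cup, which opens towards the fixed cup; its y axis points away from the fixed cup. With the carriage at its stop the two cup floors are 138 mm apart and the cup rims 124 mm apart.
- carriage_tab (a point): grip point of the upright aluminium tab on top of the carriage's post: 22 (across) x 12 (along the slide), from 62 to 94 mm above the worktop, this point at 82 mm. Axes as the holder: y is the slide direction away from the fixed cup. The top of the cup below it lies at 63.5 mm.
- carriage (a joint): slide of the carriage in m: 0 innermost, 0.050 outermost, against its fixed stop. It grows as the carriage moves away from the fixed cup. Friction about 2 N, stays where it is left.
- spindle_mid (a point): Loose sprung spindle, about 160 g, with a narrow roll of label paper (30 wide, 50 diameter). 10 mm steel pins stick out 37 mm beyond two hexagonal white flanges (60 across flats, 4 thick); it rests on their flats, axis 30 mm above the worktop, any flat down. Point: on the axis, mid-length of the relaxed spindle (it stays with the roll's half); x axis along the spindle, from end a to end b.
- spindle_end_a (a point): tip of the pin at the roll's end of the spindle. Either end may go in either cup.
- spindle_end_b (a point): tip of the pin at the other (telescoping) end of the spindle; 142 mm from the first tip when relaxed, 116 mm when fully squeezed. The middle between the two tips is the middle between the flanges.
- plunger (a joint): how far the spindle is squeezed short, m: 0 relaxed (outer faces of the flanges 68 mm apart), 0.026 fully in (42 mm apart), about 0.004 when sitting between the cups with the carriage at its stop. Squeezing the flanges together takes 4 N to start and 9 N fully in; let go, it springs out.
- bin: Fixed steel bin, 180 (its x) x 190 (its y) mm, 210 high; black top with a mouth of 100 (x) x 130 (y) closed by a grey flap, hinged along the mouth's +x edge, that swings down into the bin under a light push (about 0.5 N at its middle to start, 1 N wide open); a damped spring shuts it within some 2 s. Origin at the centre of its underside, right below the middle of the mouth; inside, a slippery slope leads from 95 high at the -x wall to the floor.
- flap (a joint): angle of the flap, rad: 0 shut, level with the top; grows downwards to 1.45
- core1_mid (a point): spent cardboard roll core: a plain tube 40 mm outer diameter, 46 long, 3.5 wall, 40 g, standing on end on the worktop; this point is its middle, its z axis along the tube. Four to six cores are present (None: absent).
- core2_mid (a point): spent cardboard roll core: a plain tube 40 mm outer diameter, 46 long, 3.5 wall, 40 g, standing on end on the worktop; this point is its middle, its z axis along the tube. Four to six cores are present (None: absent).
- core3_mid (a point): spent cardboard roll core: a plain tube 40 mm outer diameter, 46 long, 3.5 wall, 40 g, standing on end on the worktop; this point is its middle, its z axis along the tube. Four to six cores are present (None: absent).
- core4_mid (a point): spent cardboard roll core: a plain tube 40 mm outer diameter, 46 long, 3.5 wall, 40 g, standing on end on the worktop; this point is its middle, its z axis along the tube. Four to six cores are present (None: absent).
- core5_mid (a point): spent cardboard roll core: a plain tube 40 mm outer diameter, 46 long, 3.5 wall, 40 g, standing on end on the worktop; this point is its middle, its z axis along the tube. Four to six cores are present (None: absent).
- core6_mid (a point): spent cardboard roll core: a plain tube 40 mm outer diameter, 46 long, 3.5 wall, 40 g, standing on end on the worktop; this point is its middle, its z axis along the tube. Four to six cores are present (None: absent).
- jar: green plastic screw jar, 84 wide, 130 tall (mm); bystander, origin at its underside, leave alone
- cup: white ceramic mug, 76 wide, 80 tall (mm); bystander, origin at its underside, leave alone
- spice: glass spice bottle with black flip lid, 44 wide, 104 tall (mm); bystander, origin at its underside, leave alone
- grater: small steel box grater with a handle, 55 x 85, 160 tall (mm); bystander, origin at its underside, leave alone
- katori: small steel bowl, 70 wide, 32 tall (mm); bystander, origin at its underside, leave alone
- matchbox: matchbox 36 x 54 x 14 (mm); bystander, origin at its underside, leave alone
- jarlid: flat steel jar lid, 56 wide, 10 tall, lying down (mm); bystander, origin at its underside, leave alone
Things that resemble listed ones, but are neither listed nor needed, are in the scene too. Leave any orange or purple look-alike of the part that bears core4_mid alone.

How it is judged (in metres and radians):
On the way, in this order (a step that is already met when the one before it is completed fails the run):
1. the carriage is slid out to its stop (value of joint carriage above 0.046 m and not ((distance between spindle_end_a and cup_fixed below 0.0068 m and distance between spindle_end_b and cup_sliding below 0.0068 m) or (distance between spindle_end_b and cup_fixed below 0.0068 m and distance between spindle_end_a and cup_sliding below 0.0068 m))), for 0.2 s.
2. the spindle sits between the two cups with the carriage at its stop (value of joint carriage above 0.046 m and ((distance between spindle_end_a and cup_fixed below 0.0068 m and distance between spindle_end_b and cup_sliding below 0.0068 m) or (distance between spindle_end_b and cup_fixed below 0.0068 m and distance between spindle_end_a and cup_sliding below 0.0068 m))), for 0.2 s.
At the end, for the whole second after the job is handed in: All cores present lie inside the bin (centres inside its walls and less than 160 mm above its underside), the flap is shut to within 0.12 rad, the carriage is within 4 mm of its stop, and each spindle tip lies within 6.8 mm of the centre of a cup floor (one in each cup), at rest (all of step 2 and velocity of joint plunger between -0.01 and 0.01 m/s and value of joint flap below 0.12 rad and x of core1_mid in the frame of bin between -0.088 and 0.088 m and y of core1_mid in the frame of bin between -0.093 and 0.093 m and z of each of core1_mid, core2_mid, core3_mid, core4_mid, core5_mid, core6_mid in the frame of bin below 0.16 m and x of core2_mid in the frame of bin between -0.088 and 0.088 m and y of core2_mid in the frame of bin between -0.093 and 0.093 m and x of core3_mid in the frame of bin between -0.088 and 0.088 m and y of core3_mid in the frame of bin between -0.093 and 0.093 m and x of core4_mid in the frame of bin between -0.088 and 0.088 m and y of core4_mid in the frame of bin between -0.093 and 0.093 m and x of core5_mid in the frame of bin between -0.088 and 0.088 m and y of core5_mid in the frame of bin between -0.093 and 0.093 m and x of core6_mid in the frame of bin between -0.088 and 0.088 m and y of core6_mid in the frame of bin between -0.093 and 0.093 m); the robot touches nothing.
It fails at once if a bystander is pushed more than 4 cm from its place (distance of any of jar, cup, spice, grater, katori, matchbox, jarlid from where it was at the start of the episode above 0.04 m).
It fails at once if a bystander is knocked over (angle between any of jar, cup, spice, grater, katori, matchbox, jarlid's own z axis and vertical above 0.7 rad).
Of core1, core2, core3, core4, core5, core6 only 4 to 6 are there at a start; the rules pass over those that are not, and their reading is None.
At some moment in a run one of spindle, core1, core2, core3, core4, core5, core6 may be knocked a few centimetres aside while the robot is not near it.
Once in a run the grip may slacken for a moment while it holds something.
It also fails if it takes over 210 s, if anything falls off the work surface, if the arm or the gripper's body presses on something with over 40 N, if the wrist force passes 120 N, or if a joint passes its speed limit or range.

## Working session

There is one attempt and no reset: what is moved stays moved. The work goes in short steps, Python scripts to look and compute and a tool call to move; the robot and the scene stay as the last step left them, time stands still between calls to the robot, and variables do not carry over. Pictures are saved under pics/ and viewed, about 12 in all and at most 16, crops included, and the job is handed in when it is done.

Besides the shell and the picture viewer there is one more tool, called as name(argument=value, ...) on one line, values as JSON. jog_arm: Moves the arm, as the interface text tells. Its arguments: {"type":"object","properties":{"series":{"type":"array"}},"required":["series"]}

```bash
mkdir -p pics; cat > h.py <<'E'
from cell import *
import numpy as np, cv2
from scipy.spatial.transform import Rotation as R
def save(name,fn):
    d=get_image(name); cv2.imwrite('pics/'+fn,d['img'][:,:,::-1]); np.savez('pics/'+fn[:-4],**d); return d
def load(fn): return dict(np.load('pics/'+fn+'.npz'))
def foc(d): return 200/np.tan(np.radians(float(d['fovy']))/2)
def ray(d,u,v):
    f=foc(d); T=d['cam_to_world']
    c=np.array([(u-d['cx'])/f,-(v-d['cy'])/f,-1.0]); return T[:3,3],T[:3,:3]@c
def onz(d,u,v,z):
    o,r=ray(d,u,v); return o+r*(z-o[2])/r[2]
def cloud(d):
    f=foc(d);T=d['cam_to_world'];v,u=np.mgrid[:400,:640];z=d['range_z']
    P=np.stack([(u-d['cx'])/f*z,-(v-d['cy'])/f*z,-z],-1)@T[:3,:3].T+T[:3,3]
    P[z==0]=np.nan; return P
def st():
    s=read_state(); print('t',round(s['clock'],2),'pos',np.round(s['eef_pos'],1),'rot',np.round(s['tool_rot'],3),'F',np.round(s['force'],1),'w',round(s['width'],1)); return s
E
python3 - <<'E'
from h import *
s=st()
for n in ('scene','top','wrist'):
    d=save(n,n+'0.png'); print(n,d['fovy'],d['cx'],d['cy'],np.round(d['cam_to_world'],3).tolist(),[k for k in d])
a=cv2.imread('pics/scene0.png');b=cv2.imread('pics/top0.png')
E
```

```text
t 0.0 pos [199.2 618.1 255.4] rot [-1.541  1.569 -1.853] F [-0.1 -0.1  0.7] w 85.5
scene 43.448838086891215 326.51698641307297 199.56591836079653 [[-0.658, -0.634, 0.406, 1026.083], [0.753, -0.559, 0.347, 413.364], [0.007, 0.535, 0.845, 1118.426], [0.0, 0.0, 0.0, 1.0]] ['img', 'range_z', 'fovy', 'cx', 'cy', 'cam_to_world']
top 57.6063427456795 320.06359944314084 199.69838544150204 [[0.02, 0.998, -0.059, 512.28], [-0.999, 0.022, 0.032, 36.394], [0.033, 0.058, 0.998, 999.289], [0.0, 0.0, 0.0, 1.0]] ['img', 'range_z', 'fovy', 'cx', 'cy', 'cam_to_world']
wrist 71.53535877927699 316.54928230618685 202.2629494520013 [[0.307, -0.92, -0.245, 136.601], [0.952, 0.296, 0.081, 638.051], [-0.002, -0.258, 0.966, 374.034], [0.0, 0.0, 0.0, 1.0]] ['img', 'range_z', 'fovy', 'cx', 'cy', 'cam_to_world']
```

View pics/top0.png

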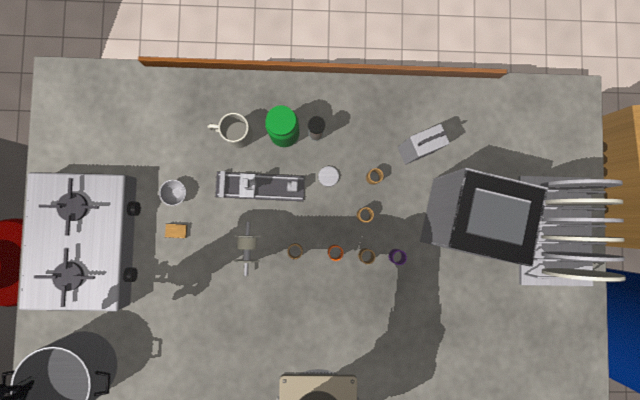

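View pics/scene0.png

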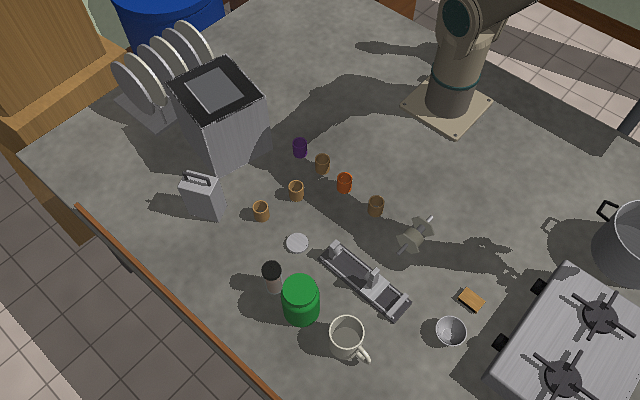

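Top view: cores at about (375,176), (365,214), (366,256) and (295,251). The orange (335,252) and purple (397,256) ones are look-alikes. Spindle at (247,243), holder at (260,186), bin flap at (498,217). The scene view agrees, so there are four cores. Next I measure them.

```bash
python3 - <<'E'
from h import *
for n,pts in (('top0',{'c1':(375,176),'c2':(365,214),'c3':(366,256),'c4':(295,251),'org':(335,252),'pur':(397,256)}),('scene0',{'c1':(260,211),'c2':(296,190),'c3':(322,163),'c4':(376,206),'org':(344,183),'pur':(300,147)})):
    d=load(n);P=cloud(d);hsv=cv2.cvtColor(d['img'],cv2.COLOR_RGB2HSV)
    for k,(u,v) in pts.items():
        w=P[v-16:v+17,u-16:u+17].reshape(-1,3); c=d['img'][v-16:v+17,u-16:u+17].reshape(-1,3)
        m=(w[:,2]>41)&(w[:,2]<55)
        q=w[m]; h=hsv[v-16:v+17,u-16:u+17].reshape(-1,3)[m]
        if len(q)<4: print(k,'few');continue
        print(n,k,len(q),'med z',round(np.median(q[:,2]),1),'ctr',np.round((q.min(0)+q.max(0))[:2]/2,0),'ext',np.round(np.ptp(q,axis=0)[:2],0),'hsv',np.median(h,axis=0))
# all points above table in top, cluster
d=load('top0');P=cloud(d)
m=((P[...,2]>6)&(P[...,2]<250)).astype(np.uint8)
n,l,s,c=cv2.connectedComponentsWithStats(m)
for i in range(1,n):
    if s[i,4]>25:
        q=P[l==i]; print(s[i].tolist(),'z95',round(np.percentile(q[:,2],95)),'xy',np.round(q[:,:2].min(0)),np.round(q[:,:2].max(0)))
# holder top features & spindle
for nm in('top0','scene0'):
    d=load(nm);P=cloud(d);Q=P.reshape(-1,3);print(nm,'table z med',np.nanmedian(Q[(Q[:,0]>400)&(Q[:,0]<800)&(np.abs(Q[:,1])<300)][:,2]))
s=cv2.resize(cv2.imread('pics/top0.png')[150:290,150:310],None,fx=5,fy=4.3,interpolation=cv2.INTER_CUBIC)
s=cv2.resize(cv2.imread('pics/top0.png')[155:285,205:325],None,fx=4.6,fy=4.6,interpolation=cv2.INTER_CUBIC)
cv2.imwrite('pics/crop0.png',s)
E
```

```text
top0 c1 68 med z 45.6 ctr [ 638. -141.] ext [38. 38.] hsv [ 17.  123.  154.5]
top0 c2 63 med z 46.0 ctr [ 534. -115.] ext [37. 38.] hsv [ 17. 128. 158.]
top0 c3 66 med z 45.4 ctr [ 424. -122.] ext [37. 37.] hsv [ 17.  105.  102.5]
top0 c4 61 med z 46.1 ctr [434.  69.] ext [37. 37.] hsv [ 16. 113. 101.]
top0 org 60 med z 45.7 ctr [432. -38.] ext [39. 37.] hsv [ 11.  180.5 131. ]
top0 pur 65 med z 45.1 ctr [ 423. -205.] ext [37. 38.] hsv [140. 111.  85.]
scene0 c1 88 med z 46.3 ctr [ 636. -139.] ext [39. 38.] hsv [ 17.  125.5 134.5]
scene0 c2 82 med z 46.0 ctr [ 533. -115.] ext [40. 41.] hsv [ 17.  126.5 127. ]
scene0 c3 87 med z 46.6 ctr [426. -92.] ext [46. 94.] hsv [ 17. 123.  87.]
scene0 c4 83 med z 46.1 ctr [434.  71.] ext [41. 40.] hsv [ 17. 120.  84.]
scene0 org 84 med z 46.0 ctr [430. -36.] ext [40. 38.] hsv [ 11.  198.5 106.5]
scene0 pur 90 med z 45.8 ctr [ 422. -175.] ext [41. 99.] hsv [139. 127.  69.]
[138, 56, 369, 22, 3359] z95 43 xy [ 928. -501.] [943. 499.]
[266, 105, 34, 42, 1118] z95 132 xy [714.  65.] [792. 147.]
[208, 113, 45, 35, 739] z95 81 xy [710. 193.] [784. 303
[... 453 characters left out ...]
31] z95 33 xy [547. 361.] [616. 428.]
[357, 207, 17, 15, 114] z95 48 xy [ 515. -134.] [552. -96.]
[234, 221, 27, 55, 534] z95 59 xy [368. 162.] [509. 228.]
[165, 224, 23, 14, 292] z95 17 xy [462. 361.] [498. 417.]
[288, 243, 15, 16, 92] z95 48 xy [415.  50.] [453.  87.]
[328, 245, 16, 16, 99] z95 48 xy [412. -57.] [451. -18.]
[359, 248, 17, 16, 130] z95 47 xy [ 406. -141.] [ 443. -102.]
[389, 249, 18, 16, 155] z95 47 xy [ 404. -223.] [ 442. -185.]
[2, 331, 115, 69, 3884] z95 119 xy [ 39. 494.] [213. 742.]
[67, 371, 15, 17, 60] z95 9 xy [ 69. 617.] [110. 655.]
[280, 375, 78, 25, 1908] z95 36 xy [  43. -104.] [106. 101.]
top0 table z med 0.9921823691432792
scene0 table z med 2.7396636347937147
```

View pics/crop0.png

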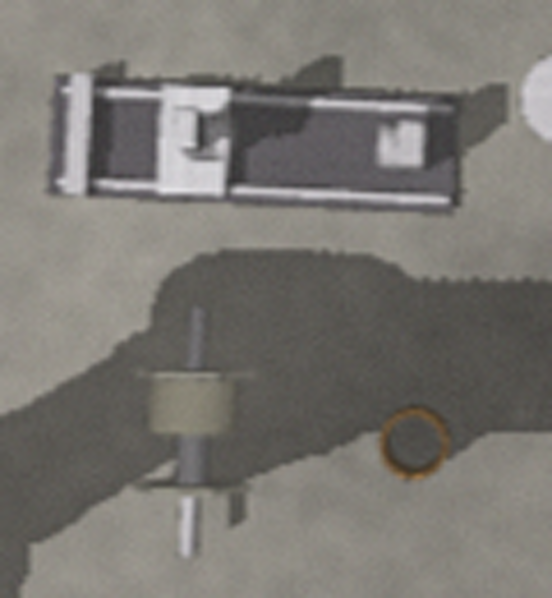

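The crop shows the holder with its fixed post on the right (-y), the carriage post and tab at about (195,140), and the end stop on the left. The spindle lies roughly along world x, with its roll end (a) towards +x.

```bash
python3 - <<'E'
from h import *
s=st(); Rt=R.from_euler('xyz',s['tool_rot']).as_matrix(); print('tool axes\n',np.round(Rt,3))
for nm in('top0','scene0'):
    d=load(nm);P=cloud(d);Q=P.reshape(-1,3);Q=Q[~np.isnan(Q[:,0])]
    b=Q[(Q[:,2]>200)&(Q[:,2]<222)&(Q[:,0]>300)&(Q[:,0]<700)&(Q[:,1]<-200)&(Q[:,1]>-560)].astype(np.float32)
    print(nm,'bin top',cv2.minAreaRect(b[:,:2]),np.median(b[:,2]))
    h=Q[(Q[:,2]>4)&(Q[:,2]<100)&(Q[:,0]>555)&(Q[:,0]<655)&(Q[:,1]>30)&(Q[:,1]<310)].astype(np.float32)
    r=cv2.minAreaRect(h[:,:2]);print('holder',r)
    for lo,hi,n in((60,70,'66top'),(86,100,'tab')):
        q=h[(h[:,2]>lo)&(h[:,2]<hi)]
        for a,bb in((30,110),(110,260),(260,310)):
            k=q[(q[:,1]>a)&(q[:,1]<bb)]
            if len(k)>4:print(n,len(k),'c',np.round((k.min(0)+k.max(0))/2,1),'ext',np.round(np.ptp(k,axis=0),1))
    p=Q[(Q[:,2]>8)&(Q[:,2]<75)&(Q[:,0]>350)&(Q[:,0]<525)&(Q[:,1]>140)&(Q[:,1]<250)].astype(np.float32)
    print('spindle',cv2.minAreaRect(p[:,:2]),'zmax',p[:,2].max())
    pin=p[(p[:,2]>28)&(p[:,2]<38)]
    vx,vy,x0,y0=cv2.fitLine(pin[:,:2],cv2.DIST_HUBER,0,.01,.01).ravel(); print('pinline dir',vx,vy,'through',x0,y0,'xrange',pin[:,0].min(),pin[:,0].max(), 'y at x=440',y0+(440-x0)*vy/vx)
# flap colour rect
d=load('top0');P=cloud(d);m=(P[...,2]>195)&(P[...,2]<222); g=(d['img'].mean(-1)>70)&m
g=cv2.morphologyEx(g.astype(np.uint8),cv2.MORPH_OPEN,np.ones((5,5)));n,l,sx,c=cv2.connectedComponentsWithStats(g)
for i in range(1,n):
    if sx[i,4]>300: print('flap',sx[i,4],cv2.minAreaRect(P[l==i][:,:2].astype(np.float32)),np.median(P[l==i][:,2]))
E
```

```text
t 0.15 pos [199.3 618.2 255.6] rot [-1.551  1.569 -1.863] F [-1.   0.1 -0.7] w 85.2
tool axes
 [[-0.     0.307  0.952]
 [-0.001  0.952 -0.307]
 [-1.    -0.001  0.   ]]Traceback (most recent call last):
  File "<stdin>", line 6, in <module>
cv2.error: OpenCV(4.12.0) /io/opencv/modules/imgproc/src/convhull.cpp:143: error: (-215:Assertion failed) total >= 0 && (depth == CV_32F || depth == CV_32S) in function 'convexHull'
```

```bash
cat > m.py <<'E'
from h import *
C=lambda a:np.ascontiguousarray(a,dtype=np.float32)
def meas(nm):
    d=load(nm);P=cloud(d);Q=P.reshape(-1,3);Q=Q[~np.isnan(Q[:,0])]
    b=Q[(Q[:,2]>200)&(Q[:,2]<222)&(Q[:,0]>300)&(Q[:,0]<700)&(Q[:,1]<-200)&(Q[:,1]>-560)]
    print(nm,'bin top',cv2.minAreaRect(C(b[:,:2])),np.median(b[:,2]))
    h=Q[(Q[:,2]>4)&(Q[:,2]<100)&(Q[:,0]>555)&(Q[:,0]<655)&(Q[:,1]>30)&(Q[:,1]<310)]
    print('holder',cv2.minAreaRect(C(h[:,:2])))
    for lo,hi,n in((60,70,'66top'),(86,100,'tab')):
        q=h[(h[:,2]>lo)&(h[:,2]<hi)]
        for a,bb in((30,110),(110,260),(260,310)):
            k=q[(q[:,1]>a)&(q[:,1]<bb)]
            if len(k)>4:print(n,len(k),'c',np.round((k.min(0)+k.max(0))/2,1),'ext',np.round(np.ptp(k,axis=0),1))
    p=Q[(Q[:,2]>8)&(Q[:,2]<75)&(Q[:,0]>350)&(Q[:,0]<525)&(Q[:,1]>140)&(Q[:,1]<250)]
    print('spindle',cv2.minAreaRect(C(p[:,:2])),'zmax',p[:,2].max())
    pin=p[(p[:,2]>28)&(p[:,2]<38)]
    vx,vy,x0,y0=cv2.fitLine(C(pin[:,:2]),cv2.DIST_HUBER,0,.01,.01).ravel(); print('pinline dir',vx,vy,'xrange',pin[:,0].min(),pin[:,0].max(), 'y at x=440',y0+(440-x0)*vy/vx)
    k=p[p[:,2]>50]; print('spindle z>50 x range',np.round(np.percentile(k[:,0],[1,10,50,90,99])),'y',np.round(np.percentile(k[:,1],[1,50,99])))
if __name__=='__main__':
    meas('top0');meas('scene0')
    d=load('top0');P=cloud(d);m=(P[...,2]>195)&(P[...,2]<222); g=(d['img'].mean(-1)>70)&m
    g=cv2.morphologyEx(g.astype(np.uint8),cv2.MORPH_OPEN,np.ones((5,5)));n,l,sx,c=cv2.connectedComponentsWithStats(g)
    for i in range(1,n):
        if sx[i,4]>300: print('flap',sx[i,4],cv2.minAreaRect(C(P[l==i][:,:2])),np.median(P[l==i][:,2]))
E
python3 m.py
```

```text
top0 bin top ((530.6820678710938, -383.75579833984375), (192.24920654296875, 180.59347534179688), 77.75304412841797) 209.8256161207807
holder ((604.9080810546875, 167.83010864257812), (266.5641784667969, 98.79361724853516), 89.59762573242188)
66top 77 c [602.8  78.8  64.8] ext [23.5 23.5  9. ]
66top 43 c [605.2 188.8  64.2] ext [23.5 23.2  8.2]
tab 48 c [605.9 194.5  92.1] ext [20.5 12.5  9.6]
spindle ((438.3388671875, 194.9685821533203), (65.39495849609375, 141.54434204101562), 89.74996948242188) zmax 63.39229498674456
pinline dir 0.9999958 0.002896988 xrange 367.5592280952476 509.10027438702633 y at x=440 193.64256
spindle z>50 x range [405. 407. 451. 469. 471.] y [175. 194. 215.]
scene0 bin top ((529.168212890625, -381.7893981933594), (198.16746520996094, 182.85682678222656), 77.58705139160156) 211.15291082473357
holder ((605.3536987304688, 170.58538818359375), (278.3155212402344, 99.04572296142578), 89.7305908203125)
66top 93 c [601.6  80.3  65.1] ext [23.9 25.8  9.4]
66top 51 c [605.6 189.4  65. ] ext [22.9 25.4  9.9]
tab 64 c [605.2 195.5  92.6] ext [22.4 12.9 13. ]
spindle ((436.3876647949219, 196.31881713867188), (68.26319122314453, 144.1660919189453), 89.61296844482422) zmax 67.17443230699291
pinline dir 0.99998814 -0.0048659374 xrange 364.28824948793863 508.48221827342843 y at x=440 198.15213
spindle z>50 x range [402. 406. 449. 470. 472.] y [176. 197. 220.]
flap 2560 ((532.7861938476562, -383.7830505371094), (129.57229614257812, 99.9958267211914), 77.55350494384766) 209.89955408088724
```

jog_arm(series=[[[-8.2, 0, 0], [0, 0, 0], 1], [[-8.2, 0, 0], [0, 0, 0], 1], [[0, 0, 0], [0, -38, 35], 1], [[0, 0, 0], [0, -38, 35], 1], [[0, 0, 0], [0, -38, 35], 1], [[0, 0, 0], [0, -38, 35], 1], [[0, 0, 0], [0, -38, 35], 1], [[0, 0, 0], [0, -38, 35], 1]])

```text
clock: 1.15
eef_pos: [404.4, 383.9, 256.2]
tool_rot: [-2.176, 1.571, -2.202]
force: [0.9, 1.0, 0.6]
width: -0.0
```

jog_arm(series=[[[0, 0, 0], [0, -38, 35], 1], [[0, 0, 0], [0, -38, 35], 1], [[0, 0, 0], [0, -38, 35], 1], [[0, 0, 0], [0, -38, 35], 1], [[0, 0, 0], [0, -38, 35], 1], [[0, 0, 0], [0, 0, 0], 1], [[0, 0, 0], [0, 0, 0], 1]])

```text
clock: 2.02
eef_pos: [573.0, 191.3, 255.9]
tool_rot: [2.797, 1.569, 2.771]
force: [-1.0, 1.0, 0.7]
width: 0.1
```

```bash
python3 - <<'E'
from h import *
s=st(); print(np.round(s['qpos'],2)); Rt=R.from_euler('xyz',s['tool_rot']).as_matrix(); print(np.round(Rt,3)); d=save('wrist','w1.png'); print(np.round(d['cam_to_world'],3))
E
```

```text
t 2.02 pos [573.  191.3 255.9] rot [2.797 1.569 2.771] F [-1.   1.   0.7] w 0.1
[-0.35  0.56 -0.03  1.65  0.02  0.93  1.16]
[[-0.001  0.026  1.   ]
 [ 0.001  1.    -0.026]
 [-1.     0.    -0.001]]
[[ 2.50000e-02 -9.66000e-01 -2.56000e-01  5.07353e+02]
 [ 1.00000e+00  2.50000e-02  7.00000e-03  1.92641e+02]
 [-0.00000e+00 -2.56000e-01  9.67000e-01  3.74526e+02]
 [ 0.00000e+00  0.00000e+00  0.00000e+00  1.00000e+00]]
```

View pics/w1.png

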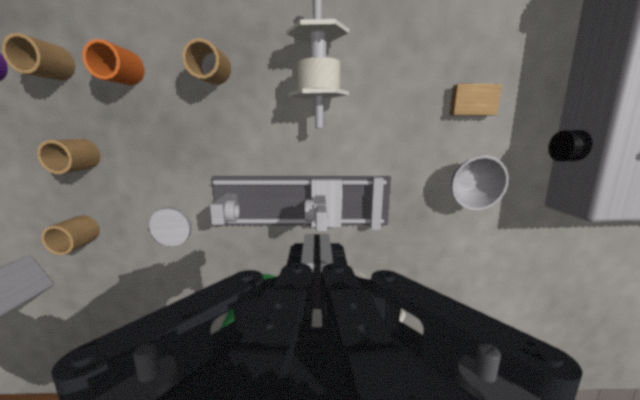

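The wrist view shows the holder at (300,200) nearly level in the picture, the tab at (320,208), the spindle at (320,70) and the cores on the left. I refine from here.

```bash
cat > hold.py <<'E'
from h import *
C=lambda a:np.ascontiguousarray(a,dtype=np.float32)
def hold(nm):
    d=load(nm);P=cloud(d);Q=P.reshape(-1,3);Q=Q[~np.isnan(Q[:,0])]
    h=Q[(Q[:,0]>540)&(Q[:,0]<670)&(Q[:,1]>30)&(Q[:,1]<310)&(np.hypot(Q[:,0]-573,Q[:,1]-191)>-1)]
    k=h[(h[:,2]>5)&(h[:,2]<13)]; 
    # front (-x) edge of rail by y-bins
    E=[];
    for y in range(55,290,8):
        a=k[np.abs(k[:,1]-y)<4]
        if len(a)>3: E.append((y,np.percentile(a[:,0],3)))
    E=np.array(E); vx,vy,x0,y0=cv2.fitLine(C(E),cv2.DIST_HUBER,0,.01,.01).ravel(); print('front edge slope dx/dy',vy/vx,'x at y=150',y0+(150-x0)*vy/vx,'y range rail',np.percentile(k[:,1],[.5,99.5]))
    for lo,hi,n in((57,70,'66top'),(86,100,'tab')):
        q=h[(h[:,2]>lo)&(h[:,2]<hi)]
        for a,bb in((30,110),(110,260),(260,310)):
            z=q[(q[:,1]>a)&(q[:,1]<bb)]
            if len(z)>4:print(n,len(z),'lo',np.round(np.percentile(z,2,axis=0),1),'hi',np.round(np.percentile(z,98,axis=0),1))
if __name__=='__main__':
    import sys; [hold(a) for a in sys.argv[1:]]
E
python3 hold.py w1 top0
python3 - <<'E'
from h import *
d=load('w1');P=cloud(d)
g=P[40:100,150:240].reshape(-1,3); print('table z',np.nanmedian(g[:,2]))
for k,(u,v) in {'c4':(207,62),'c3':(40,57),'c2':(70,156),'c1':(70,235),'org':(113,62)}.items():
    w=P[max(v-26,0):v+27,max(u-36,0):u+37].reshape(-1,3); q=w[(w[:,2]>42)&(w[:,2]<52)]; print(k,len(q),np.round((np.percentile(q,1,axis=0)+np.percentile(q,99,axis=0))/2,1),np.round(np.ptp(q,axis=0),0))
E
```

```text
front edge slope dx/dy 0.021265183 x at y=150 568.25214 y range rail [ 52.10555426 288.22232994]
66top 487 lo [588.5  68.2  57.5] hi [612.2  92.3  68.2]
66top 251 lo [591.3 176.6  57.5] hi [614.5 199.2  68. ]
tab 232 lo [592.5 189.5  89. ] hi [613.6 200.4  96. ]
front edge slope dx/dy 0.024374152 x at y=150 570.86804 y range rail [ 49.78426713 287.5814445 ]
66top 87 lo [591.1  67.1  57.6] hi [614.2  90.3  69. ]
66top 52 lo [593.7 175.7  58.1] hi [615.3 197.7  66.9]
tab 48 lo [595.8 188.4  87.6] hi [615.9 200.5  96.8]
table z 1.5224149963372895
c4 490 [432.   69.8  45.5] [39. 39.  7.]
c3 655 [ 422.  -120.4   45.4] [40. 42.  8.]
c2 495 [ 531.4 -114.7   45.3] [39. 40.  7.]
c1 421 [ 635.5 -139.4   45.2] [39. 41.  7.]
org 579 [429.9 -36.7  45.4] [40. 40.  8.]
```

jog_arm(series=[[[0, 0, 0], [0, -36, 31], 1], [[0, 0, 0], [60, 0, 0], 1], [[0, 0, 0], [60, 0, 0], 1], [[0, 0, 0], [39, 0, 0], 1], [[0, 0, 0], [0, 0, 0], 1], [[0, 0, 0], [0, 15, 0], 1], [[0, 0, 0], [0, 10, 0], 1], [[0, 0, 0], [0, 10, 0], 1]])

```text
clock: 3.08
eef_pos: [605.7, 190.1, 99.2]
tool_rot: [0.14, 1.568, 0.115]
force: [1.3, -3.1, 2.4]
width: 0.0
```

jog_arm(series=[[[0, 0, 0], [0, 5, 0], 1], [[0, 0, 0], [0, 4, 0], 1], [[0, 0, 0], [0, 4, 0], 1], [[0, 0, 0], [0, 0, 0], 1]])

```text
clock: 3.58
eef_pos: [604.7, 202.8, 97.2]
tool_rot: [1.887, 1.57, 1.862]
force: [0.0, 0.1, -0.9]
width: 0.0
```

jog_arm(series=[[[0, 0, 0], [0, 4, 0], 1], [[0, 0, 0], [0, 3, 0], 1], [[0, 0, 0], [0, 0, 0], 1]])

```text
clock: 3.95
eef_pos: [604.8, 209.8, 97.1]
tool_rot: [2.265, 1.57, 2.24]
force: [-0.8, 0.3, 0.1]
width: -0.3
```

jog_arm(series=[[[0, 0, 0], [0, 2, 0], 1], [[0, 0, 0], [0, 0, 0], 1]])

```text
clock: 4.2
eef_pos: [604.9, 211.3, 97.1]
tool_rot: [-3.14, 1.57, 3.117]
force: [-0.5, -1.3, -0.9]
width: -0.4
```

jog_arm(series=[[[0, 0, 0], [0, 2, 0], 1], [[0, 0, 0], [0, 0, 0], 1]])

```text
clock: 4.45
eef_pos: [604.9, 213.4, 97.1]
tool_rot: [3.0, 1.57, 2.975]
force: [-0.6, -1.2, -1.1]
width: -0.4
```

jog_arm(series=[[[0, 0, 0], [0, 2, 0], 1], [[0, 0, 0], [0, 0, 0], 1]])

```text
clock: 4.7
eef_pos: [605.0, 215.5, 97.2]
tool_rot: [2.717, 1.57, 2.692]
force: [-0.8, -2.1, -2.4]
width: -0.2
```

jog_arm(series=[[[0, 0, 0], [0, 2, 0], 1], [[0, 0, 0], [0, 0, 0], 1]])

```text
clock: 4.95
eef_pos: [605.0, 216.4, 97.1]
tool_rot: [-2.137, 1.569, -2.162]
force: [-0.7, -3.8, -1.4]
width: -0.1
```

jog_arm(series=[[[0, 0, 0], [0, 2, 0], 1], [[0, 0, 0], [0, 0, 0], 1]])

```text
clock: 5.2
eef_pos: [605.0, 216.5, 97.2]
tool_rot: [-1.937, 1.567, -1.964]
force: [-2.3, -7.8, 0.6]
width: 0.1
```

jog_arm(series=[[[0, 0, 0], [0, 2, 0], 1], [[0, 0, 0], [0, 0, 0], 1]])

```text
clock: 5.45
eef_pos: [605.0, 216.6, 97.2]
tool_rot: [-1.89, 1.565, -1.918]
force: [-2.5, -9.8, 1.9]
width: -0.0
```

jog_arm(series=[[[0, 0, 0], [0, -30, 0], 1], [[0, 0, 0], [-55, 0, 0], 0.5], [[0, 0, 0], [-55, 0, 0], 0], [[0, 0, 0], [-55, 0, 0], -1], [[0, 0, 0], [-20, 0, -60], -1], [[0, 0, 0], [0, 0, -30], -1], [[0, 0, 0], [0, 0, 0], -1]])

```text
clock: 6.32
eef_pos: [513.7, 195.5, 283.4]
tool_rot: [1.124, 1.568, 1.102]
force: [1.0, 0.3, 0.1]
width: 85.5
```

```bash
python3 - <<'E'
from h import *
s=st(); d=save('wrist','w2.png')
from hold import hold
hold('w2')
P=cloud(d);p=P.reshape(-1,3)
p=p[(p[:,2]>8)&(p[:,2]<75)&(p[:,0]>350)&(p[:,0]<525)&(p[:,1]>140)&(p[:,1]<250)]
C=lambda a:np.ascontiguousarray(a,dtype=np.float32)
print('spindle',cv2.minAreaRect(C(p[:,:2])),'zmax',p[:,2].max())
pin=p[(p[:,2]>30)&(p[:,2]<38)]
vx,vy,x0,y0=cv2.fitLine(C(pin[:,:2]),cv2.DIST_HUBER,0,.01,.01).ravel(); print('dir',vy/vx,'x',np.percentile(pin[:,0],[.5,99.5]),'y@440',y0+(440-x0)*vy/vx)
k=p[p[:,2]>54]; print('z>54 x',np.round(np.percentile(k[:,0],[1,10,50,90,99])),'y',np.round(np.percentile(k[:,1],[1,50,99])))
E
```

```text
t 6.33 pos [513.7 195.5 283.4] rot [1.124 1.568 1.102] F [1.  0.3 0.1] w 85.5
front edge slope dx/dy 0.01885865 x at y=150 568.3221 y range rail [ 51.84168275 288.29859094]
66top 187 lo [588.2  69.3  57.4] hi [610.3  92.8  67.1]
66top 221 lo [592.3 216.8  57.8] hi [614.2 240.3  68.9]
tab 189 lo [593.3 229.5  87.7] hi [614.4 240.8  96.1]
spindle ((435.8460693359375, 196.2419891357422), (68.09751892089844, 140.58560180664062), 89.6620864868164) zmax 63.14292038758401
dir -0.010221368 x [365.95674803 505.83826556] y@440 195.9556
z>54 x [402. 404. 448. 468. 470.] y [176. 195. 216.]
```

View pics/w2.png

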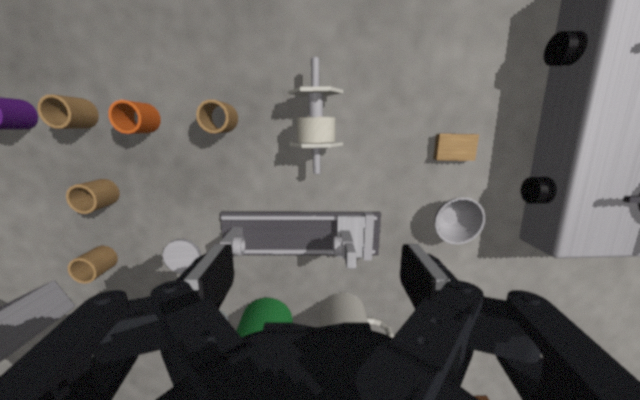

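The carriage is hard against its end stop: the rims measure 92.8 and 216.8, so 124 mm apart as specified. Spindle next: I turn the jaws along its axis and go above it.

jog_arm(series=[[[9.8, 0, 0], [10, 0, 0], -1], [[9.8, 0, 0], [10, 0, 0], -1], [[9.8, 0, 0], [10, 0, 0], -1], [[9.8, 0, 0], [10, 0, 0], -1], [[9.8, 0, 0], [10, 0, 0], -1], [[9.8, 0, 0], [10, 0, 0], -1], [[9.8, 0, 0], [10, 0, 0], -1], [[9.8, 0, 0], [10, 0, 0], -1]])

```text
clock: 7.38
eef_pos: [517.1, 194.1, 201.5]
tool_rot: [1.599, 1.569, 0.199]
force: [-0.3, -0.7, 0.1]
width: 85.2
```

jog_arm(series=[[[10, 0, 0], [0, 0, 0], -1], [[0, 0, 0], [0, -39, 0], -1], [[0, 0, 0], [0, -39, 0], -1], [[0, 0, 0], [0, 0, 0], -1], [[0, 0, 0], [0, 0, 0], -1]])

```text
clock: 8.0
eef_pos: [439.3, 194.0, 202.3]
tool_rot: [1.796, 1.568, 0.228]
force: [0.6, 0.0, 0.1]
width: 85.1
```

```bash
python3 - <<'E'
from h import *
s=st(); Rt=R.from_euler('xyz',s['tool_rot']).as_matrix(); print(np.round(Rt,3)); d=save('wrist','w3.png')
P=cloud(d);p=P.reshape(-1,3)
p=p[(p[:,2]>8)&(p[:,2]<75)&(p[:,0]>350)&(p[:,0]<525)&(p[:,1]>140)&(p[:,1]<250)]
pin=p[(p[:,2]>30)&(p[:,2]<38)]
C=lambda a:np.ascontiguousarray(a,dtype=np.float32)
vx,vy,x0,y0=cv2.fitLine(C(pin[:,:2]),cv2.DIST_HUBER,0,.01,.01).ravel(); print('dir',vy/vx,'x',np.percentile(pin[:,0],[.5,99.5]),'y@440',y0+(440-x0)*vy/vx)
k=p[p[:,2]>54]; print('z>54 x',np.round(np.percentile(k[:,0],[1,10,50,90,99])),'y',np.round(np.percentile(k[:,1],[1,50,99])))
E
```

```text
t 8.0 pos [439.3 194.  202.3] rot [1.796 1.568 0.228] F [0.6 0.  0.1] w 85.1
[[ 0.003  1.     0.003]
 [ 0.001  0.003 -1.   ]
 [-1.     0.003 -0.001]]
dir -0.009165965 x [366.13999476 505.93431489] y@440 197.70651
z>54 x [402. 404. 449. 468. 470.] y [177. 196. 216.]
```

View pics/w3.png

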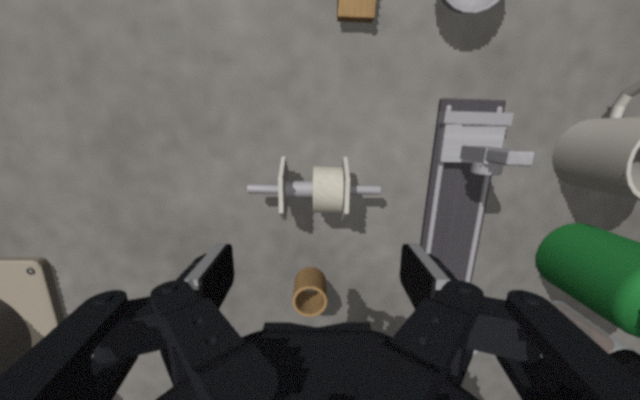

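Spindle at (315,188) in the picture, its axis along the jaws, and clear to descend.

jog_arm(series=[[[0.7, 0, 0], [50, 0, 0], -1], [[0, 0, 0], [50, -3, -2.5], -1], [[0, 0, 0], [25, 0, 0], -1], [[0, 0, 0], [15, 0, 0], -1], [[0, 0, 0], [0, 0, 0], -1]])

```text
clock: 8.68
eef_pos: [435.0, 195.5, 61.4]
tool_rot: [-0.837, 1.57, -2.418]
force: [-0.9, 0.1, -0.1]
width: 85.6
```

jog_arm(series=[[[0, 0, 0], [0, 0, 0], 1], [[0, 0, 0], [0, 0, 0], 1], [[0, 0, 0], [0, 0, 0], 1], [[0, 0, 0], [0, 0, 0], 1], [[0, 0, 0], [0, 0, 0], 1]])

```text
clock: 9.3
eef_pos: [437.6, 196.7, 65.7]
tool_rot: [2.009, 1.562, 0.428]
force: [0.2, -1.3, 24.4]
width: 39.8
```

jog_arm(series=[[[0, 0, 0], [-5, 0, 0], 1], [[0, 0, 0], [0, 0, 0], 1], [[0, 0, 0], [0, 0, 0], 1]])

```text
clock: 9.68
eef_pos: [434.2, 195.9, 67.1]
tool_rot: [-1.539, 1.571, -3.119]
force: [-0.0, 0.1, -2.9]
width: 39.6
```

```bash
python3 - <<'E'
from h import *
s=st(); d=save('wrist','w4.png')
E
```

```text
t 9.68 pos [434.2 195.9  67.1] rot [-1.539  1.571 -3.119] F [-0.   0.1 -2.9] w 39.6
```

View pics/w4.png

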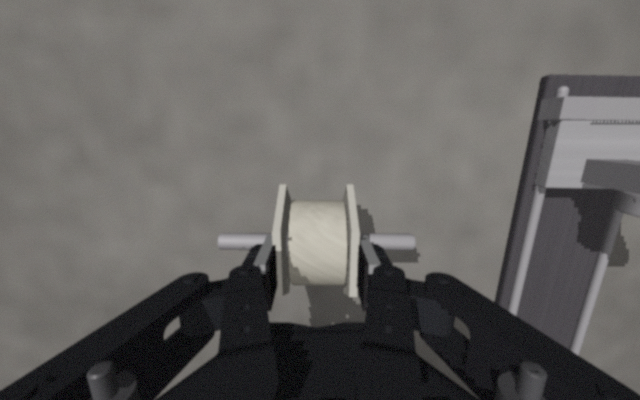

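Both flanges are squeezed between the pads at (315,240), with the pins level. I lift and measure where it sits in the hand.

jog_arm(series=[[[0, 0, 0], [-30, 0, 0], 1], [[0, 0, 0], [-45, 0, 0], 1], [[0, 0, 0], [-45, 0, 0], 1], [[0, 0, 0], [0, 0, 0], 1], [[0, 0, 0], [0, 0, 0], 1]])

```text
clock: 10.35
eef_pos: [433.6, 195.8, 186.4]
tool_rot: [-1.305, 1.569, -2.885]
force: [0.3, 0.7, -1.6]
width: 39.0
```

```bash
cat > inhand.py <<'E'
from h import *
import sys
C=lambda a:np.ascontiguousarray(a,dtype=np.float32)
s=st(); d=save('wrist',sys.argv[1]+'.png'); P=cloud(d); Rt=R.from_euler('xyz',s['tool_rot']).as_matrix()
L=(P-s['eef_pos'])@Rt  # tool coords
# pin pixels: tool z <-? select near the hand
p=L.reshape(-1,3); p=p[(p[:,0]>0)&(p[:,0]<85)&(np.abs(p[:,1])<75)&(np.abs(p[:,2])<45)]
for sgn in(-1,1):
    a=p[(sgn*p[:,1]>40)&(p[:,0]>20)&(np.abs(p[:,2])<12)]
    if len(a)<5: print('few',len(a)); continue
    print('pin',sgn,len(a),'tip y',round(sgn*np.percentile(sgn*a[:,1],99),1),'x(top surf)',np.round(np.percentile(a[:,0],[5,50,95]),1),'z',np.round(np.percentile(a[:,2],[5,50,95]),1))
for v in range(200,280,4): pass
E
python3 inhand.py w5
```

```text
t 10.35 pos [433.6 195.8 186.4] rot [-1.305  1.569 -2.885] F [ 0.3  0.7 -1.6] w 39.0
pin -1 523 tip y -57.9 x(top surf) [30.  31.5 36.9] z [-4.3 -1.5  3.7]
pin 1 468 tip y 56.3 x(top surf) [29.4 30.9 34.3] z [-4.4 -1.3  4.4]
```

jog_arm(series=[[[-9.9, 0, 0], [-3, 0, 0], 1], [[-9.9, 0, 0], [-3, 0, 0], 1], [[-9.9, 0, 0], [-3, 0, 0], 1], [[-9.9, 0, 0], [-3, 0, 0], 1], [[-9.9, 0, 0], [0, 0, 0], 1], [[-9.9, 0, 0], [0, 0, 0], 1], [[-9.9, 0, 0], [0, 0, 0], 1], [[-9.9, 0, 0], [0, 0, 0], 1]])

```text
clock: 11.4
eef_pos: [433.3, 195.3, 197.4]
tool_rot: [-2.635, 1.567, -2.828]
force: [-0.5, -0.9, -2.2]
width: 39.5
```

jog_arm(series=[[[-9.9, 0, 0], [0, 0, 0], 1], [[0, 0, 0], [0, -20, 30], 1], [[0, 0, 0], [0, -20, 45], 1], [[0, 0, 0], [0, 0, 45], 1], [[0, 0, 0], [0, 0, 45], 1], [[0, 0, 0], [0, 0, 0], 1], [[0, 0, 0], [0, 0, 0], 1]])

```text
clock: 12.28
eef_pos: [596.6, 151.3, 197.0]
tool_rot: [-3.015, 1.566, -3.041]
force: [-0.3, 0.0, -0.9]
width: 39.3
```

```bash
python3 inhand.py w6; python3 - <<'E'
from h import *
s=read_state(); Rt=R.from_euler('xyz',s['tool_rot']).as_matrix(); print(np.round(Rt,3))
from hold import hold
hold('w6')
E
```

```text
t 12.28 pos [596.6 151.3 197. ] rot [-3.015  1.566 -3.041] F [-0.3  0.  -0.9] w 39.3
pin -1 517 tip y -57.8 x(top surf) [30.2 31.7 35.5] z [-5.6 -2.6  2.8]
pin 1 454 tip y 56.7 x(top surf) [29.5 31.  34.3] z [-5.6 -2.7  2.2]
[[-0.004  0.025  1.   ]
 [-0.     1.    -0.025]
 [-1.    -0.    -0.004]]
front edge slope dx/dy 0.024418881 x at y=150 568.0557 y range rail [ 51.44109944 288.34234921]
66top 721 lo [588.5  68.2  57.8] hi [611.7  92.4  68.1]
66top 463 lo [592.4 216.5  57.8] hi [615.3 239.2  68.6]
tab 441 lo [593.5 229.3  86.9] hi [614.6 240.6  95.9]
```

View pics/w6.png

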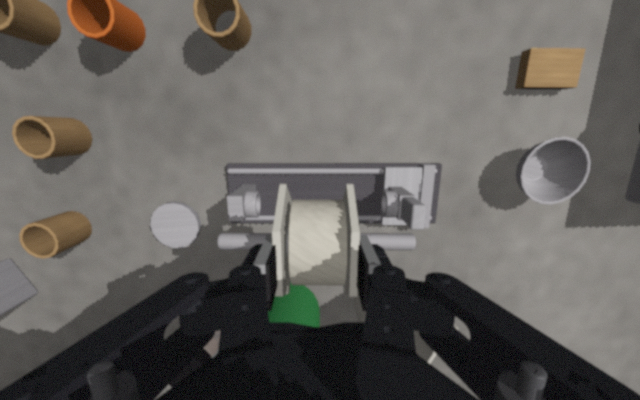

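jog_arm(series=[[[0, 0, 0], [0, 3.8, 6.8], 1], [[0, 0, 0], [45, 0, 0], 1], [[0, 0, 0], [35, 0, 0], 1], [[0, 0, 0], [11, 0, 0], 1], [[0, 0, 0], [0, 0, 0], 1], [[0, 0, 0], [0, 0, 0], 1]])

```text
clock: 13.08
eef_pos: [606.3, 155.7, 109.7]
tool_rot: [0.327, 1.568, 0.301]
force: [0.2, 0.9, -1.5]
width: 39.8
```

```bash
python3 inhand.py w7; python3 - <<'E'
from h import *
from hold import hold
hold('w7')
cv2.imwrite('pics/w7c.png',cv2.resize(cv2.imread('pics/w7.png')[120:330,150:510],None,fx=2,fy=2))
E
```

```text
t 13.07 pos [606.3 155.7 109.7] rot [0.327 1.568 0.301] F [ 0.2  0.9 -1.5] w 39.8
pin -1 1364 tip y -74.8 x(top surf) [30.6 45.3 67.2] z [-10.7  -2.9   4.8]
pin 1 1904 tip y 74.4 x(top surf) [23.3 40.  66.9] z [-11.   -3.    4.9]
front edge slope dx/dy 0.020967992 x at y=150 567.7556 y range rail [ 52.16851282 288.33302109]
66top 1663 lo [588.4  68.2  57.7] hi [611.8  92.5  68. ]
66top 1162 lo [580.3 138.5  57.6] hi [615.5 239.8  69.4]
tab 6430 lo [580.8 135.6  86.7] hi [624.5 239.1  99.7]
```

View pics/w7c.png

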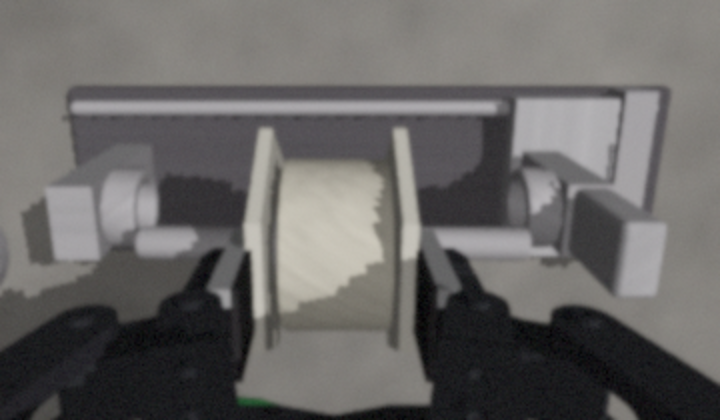

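The pins are between the rims, each with a small gap: the left tip is at about x=137 against a rim at 155, seen in perspective. I fit the pins once more.

```bash
cat > pins.py <<'E'
from h import *
import sys
s=st(); Rt=R.from_euler('xyz',s['tool_rot']).as_matrix(); print(np.round(Rt[:,0],4))
d=save('wrist',sys.argv[1]+'.png'); P=cloud(d).reshape(-1,3); z0=s['eef_pos'][2]-35
for lo,hi in((90,118),(190,220)):
    a=P[(P[:,1]>lo)&(P[:,1]<hi)&(np.abs(P[:,2]-z0)<8)&(P[:,0]>585)&(P[:,0]<625)]
    print(len(a),'y',np.round(np.percentile(a[:,1],[1,99]),1),'x',np.round(np.percentile(a[:,0],[3,50,97]),1),'z',np.round(np.percentile(a[:,2],[3,50,97]),1))
E
python3 pins.py w8
```

```text
t 13.12 pos [606.3 155.6 109.7] rot [0.323 1.568 0.297] F [-0.1  0.6 -1.5] w 39.6
[ 2.9e-03  9.0e-04 -1.0e+00]
573 y [ 98.  117.7] x [599.5 602.5 608.2] z [73.3 78.  79.7]
585 y [190.2 212.1] x [601.8 604.8 610. ] z [75.  78.9 80.4]
```

jog_arm(series=[[[0, 0, 0], [0, -0.5, -3], 1], [[0, 0, 0], [0, 0, 0], 1], [[0, 0, 0], [12, 0, 0], 1], [[0, 0, 0], [12, 0, 0], 1], [[0, 0, 0], [0, 0, 0], 1], [[0, 0, 0], [0, 0, 0], 1]])

```text
clock: 13.92
eef_pos: [602.1, 154.8, 83.7]
tool_rot: [-2.907, 1.57, -2.933]
force: [1.9, -0.4, -0.8]
width: 39.4
```

```bash
python3 pins.py w9;python3 hold.py w9|head -2; python3 -c "
import cv2
cv2.imwrite('pics/w9c.png',cv2.resize(cv2.imread('pics/w9.png')[120:330,150:510],None,fx=2,fy=2))"
```

```text
t 13.93 pos [602.1 154.8  83.7] rot [-2.907  1.57  -2.933] F [ 1.9 -0.4 -0.8] w 39.4
[-4.e-04 -1.e-04 -1.e+00]
904 y [ 90.1 117.6] x [588.4 598.4 610.9] z [41.9 51.6 55.2]
924 y [190.6 219.8] x [591.6 601.  613.9] z [41.7 52.1 55.3]
front edge slope dx/dy 0.021862384 x at y=150 567.7408 y range rail [ 51.84437677 288.31574727]
66top 2316 lo [588.3  68.3  57.8] hi [611.9  92.6  67.9]
```

View pics/w9c.png

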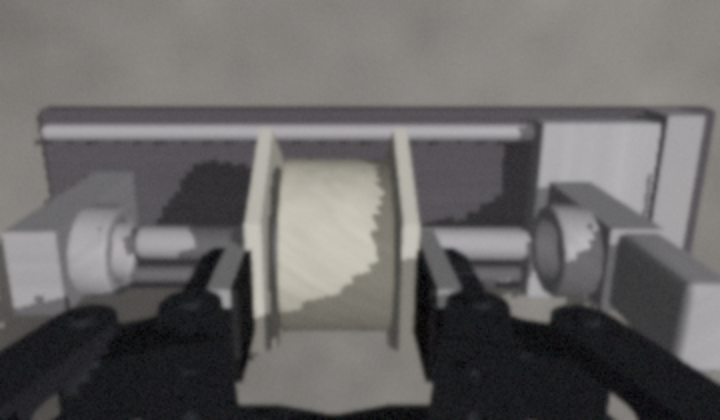

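Both pins line up with the cup bores: pin centre row about 243, cup centres about 248. I release.

jog_arm(series=[[[0, 0, 0], [0, 0, 0.5], -0.7], [[0, 0, 0], [0, 0, 0], -0.7], [[0, 0, 0], [0, 0, 0], -0.7], [[0, 0, 0], [0, 0, 0], -0.8], [[0, 0, 0], [0, 0, 0], -0.85]])

```text
clock: 14.6
eef_pos: [602.7, 154.8, 84.2]
tool_rot: [0.337, 1.571, 0.312]
force: [0.6, -0.3, 0.9]
width: 78.9
```

```bash
python3 - <<'E'
from h import *
st();d=save('wrist','w10.png')
cv2.imwrite('pics/w10c.png',cv2.resize(cv2.imread('pics/w10.png')[120:330,150:510],None,fx=2,fy=2))
E
```

```text
t 14.6 pos [602.7 154.8  84.2] rot [0.337 1.571 0.312] F [ 0.6 -0.3  0.9] w 78.9
```

View pics/w10c.png

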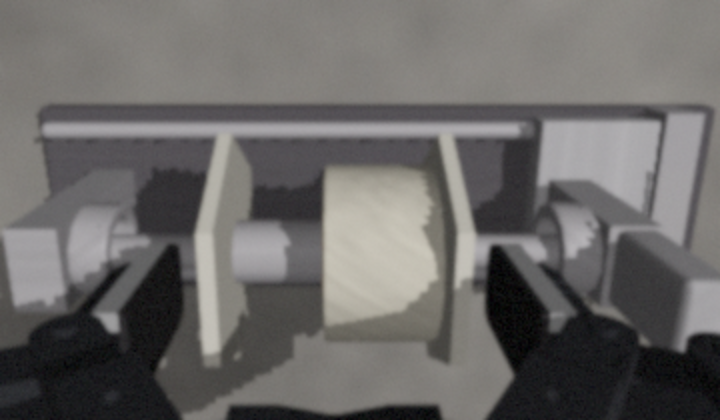

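The spindle has sprung out with both pins in their cups. I lift clear and look at the bin from above for its hinge side.

jog_arm(series=[[[0, 0, 0], [-50, 0, 0], -0.85], [[0, 0, 0], [-50, 0, 0], -0.85], [[0, 0, 0], [-50, 0, 0], -0.5], [[0, 0, 0], [-40, -30, 0], -0.5], [[0, 0, 0], [0, -60, 0], -0.5], [[0, 0, 0], [0, -60, 0], -0.5], [[0, 0, 0], [0, -60, 0], -0.5], [[0, 0, 0], [0, -60, 0], -0.5]])

```text
clock: 15.65
eef_pos: [595.5, -117.0, 274.3]
tool_rot: [0.04, 1.57, 0.015]
force: [1.4, -0.3, 0.7]
width: 64.2
```

jog_arm(series=[[[0, 0, 0], [0, -60, 0], -0.5], [[0, 0, 0], [0, -60, 0], -0.5], [[0, 0, 0], [0, -60, 0], -0.5], [[0, 0, 0], [0, -40, 0], -0.5], [[0, 0, 0], [0, 0, 0], -0.5], [[0, 0, 0], [0, 0, 0], -0.5]])

```text
clock: 16.4
eef_pos: [590.3, -333.8, 273.8]
tool_rot: [1.676, 1.569, 1.651]
force: [-0.2, 0.8, 0.2]
width: 64.0
```

```bash
cat > cores.py <<'E'
from h import *
import sys
def cores(nm):
    d=load(nm);P=cloud(d);h=cv2.cvtColor(d['img'],cv2.COLOR_RGB2HSV)
    m=((h[...,0]>12)&(h[...,0]<23)&(h[...,1]>75)&(P[...,2]>41)&(P[...,2]<53)).astype(np.uint8)
    m=cv2.dilate(m,np.ones((3,3)));n,l,s,c=cv2.connectedComponentsWithStats(m)
    for i in range(1,n):
        q=P[(l==i)&(P[...,2]>41)&(P[...,2]<53)]
        if len(q)>20 and q[:,0].max()<900: print(nm,len(q),'c',np.round((q.min(0)+q.max(0))/2,1)[:2],'ext',np.round(np.ptp(q,axis=0)[:2],0))
def spin(nm):
    d=load(nm);P=cloud(d).reshape(-1,3)
    q=P[(P[:,0]>560)&(P[:,0]<645)&(P[:,1]>105)&(P[:,1]<205)&(P[:,2]>70)&(P[:,2]<90)]
    if len(q): print('spindle flanges in holder y',np.round(np.percentile(q[:,1],[1,99]),1),'zmax',np.percentile(q[:,2],98),len(q))
if __name__=='__main__':
    st(); save('top',sys.argv[1]+'.png'); save('scene',sys.argv[1]+'s.png'); cores(sys.argv[1]); cores(sys.argv[1]+'s'); spin(sys.argv[1])
E
python3 cores.py t1; python3 -c "
from h import *
save('wrist','w11.png')"
```

```text
t 16.4 pos [ 590.3 -333.8  273.8] rot [1.676 1.569 1.651] F [-0.2  0.8  0.2] w 64.0
t1 69 c [ 637.8 -140.8] ext [38. 38.]
t1 61 c [ 533.7 -115.6] ext [37. 37.]
t1 60 c [433.8  68.7] ext [37. 37.]
t1 64 c [ 424.  -122.1] ext [37. 38.]
t1s 403 c [  670.9 -1035. ] ext [341.  31.]
t1s 71 c [ 421.9 -121.2] ext [40. 39.]
t1s 79 c [ 532.9 -114.1] ext [39. 39.]
t1s 80 c [434.   70.9] ext [40. 39.]
t1s 85 c [ 636.5 -137.9] ext [40. 39.]
spindle flanges in holder y [121.8 185.3] zmax 85.31901033807196 251
```

View pics/w11.png

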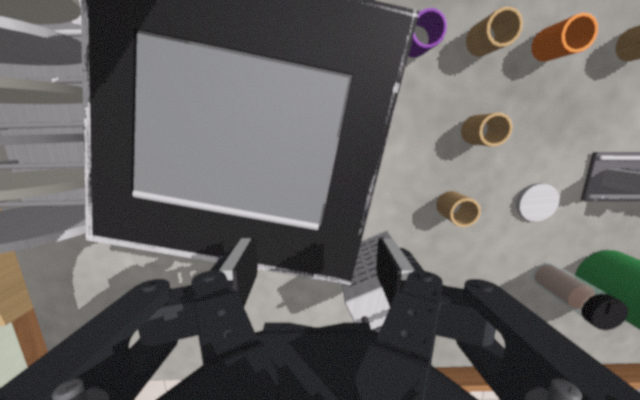

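The flap fills (135..350, 30..230). A bright strip runs along its +x edge at (133,193)-(318,228), which could be a hinge rod or lit mouth wall. I check its height profile.

```bash
python3 - <<'E'
from h import *
d=load('w11');P=cloud(d);I=d['img'].mean(-1)
for u in (180,240,290):
    for rng in ((20,90),(185,235)):
        print(u,rng[0],[(v,int(I[v,u]),round(float(P[v,u,0])),round(float(P[v,u,2]),1)) for v in range(*rng,2) if abs(I[v+2,u]-I[v-2,u])>12])
c=np.array([530.5,-383.5]);bx=np.array([.977,-.213]);by=np.array([.213,.977])
m=(P[...,2]>195)&(P[...,2]<225);a=(P[...,:2]-c)@bx;b=(P[...,:2]-c)@by
for lo in range(-60,62,4):
    k=m&(a>lo)&(a<lo+4)&(np.abs(b)<40)
    if k.sum()>5: print(lo,k.sum(),'z',round(np.median(P[k][:,2]),1),'I',round(I[k].mean()),end=' | ')
E
```

```text
180 20 [(38, 46, 472, 209.2), (40, 80, 442, 101.8), (42, 116, 444, 101.6), (44, 141, 475, 209.7)]
180 185 [(197, 150, 568, 211.0), (199, 192, 569, 211.2), (203, 191, 571, 212.7), (205, 120, 573, 211.3), (207, 49, 575, 211.5)]
240 20 [(50, 45, 479, 211.0), (52, 96, 450, 84.8), (54, 125, 451, 83.8), (56, 142, 483, 212.8)]
240 185 [(207, 144, 575, 211.4), (209, 173, 577, 211.3), (211, 209, 578, 211.4), (213, 205, 579, 212.3), (215, 161, 581, 211.5), (217, 70, 583, 211.1), (219, 46, 584, 211.3)]
290 20 [(60, 51, 485, 209.9), (62, 81, 486, 207.7), (64, 114, 461, 82.3), (66, 145, 489, 211.3)]
290 185 [(217, 151, 583, 211.7), (219, 195, 585, 210.0), (223, 189, 588, 211.3), (225, 117, 589, 211.1), (227, 46, 591, 210.6)]
-60 1048 z 211.1 I 50 | -56 1023 z 211.0 I 50 | -52 569 z 210.8 I 95 | -48 998 z 211.1 I 147 | -44 957 z 211.1 I 147 | -40 951 z 211.1 I 147 | -36 929 z 211.1 I 147 | -32 914 z 211.1 I 146 | -28 899 z 211.0 I 146 | -24 885 z 211.1 I 146 | -20 869 z 211.1 I 146 | -16 863 z 211.1 I 146 | -12 831 z 211.1 I 145 | -8 826 z 211.1 I 145 | -4 808 z 211.1 I 145 | 0 797 z 211.1 I 145 | 4 786 z 211.0 I 144 | 8 766 z 211.0 I 144 | 12 750 z 211.0 I 144 | 16 754 z 211.0 I 144 | 20 730 z 211.0 I 144 | 24 712 z 211.0 I 144 | 28 714 z 211.0 I 143 | 32 692 z 211.0 I 143 | 36 689 z 211.0 I 143 | 40 669 z 211.0 I 143 | 44 716 z 211.3 I 181 | 48 604 z 211.5 I 141 | 52 627 z 211.0 I 43 | 56 633 z 211.0 I 43 | 60 625 z 211.0 I 43 |
```

The height profile settles it: there is a gap at the -x edge with the slope visible below (about 85-100), and a hinge rod at the +x edge. The bin yaw is about -12°. I push the cores in near (507,-378). Core 1 first.

jog_arm(series=[[[10.6, 0, 0], [0, 0, 0], -0.5], [[0, 0, 0], [0, 50, 1], -0.5], [[0, 0, 0], [0, 50, 1], -0.5], [[0, 0, 0], [0, 50, 1], -0.5], [[0, 0, 0], [20, 50, 1], -0.5], [[0, 0, 0], [50, 0, 0], -0.5], [[0, 0, 0], [40, 0, 0], -0.5], [[0, 0, 0], [0, 0, 0], -0.5]])

```text
clock: 17.55
eef_pos: [633.6, -138.3, 161.3]
tool_rot: [3.102, 1.564, 2.894]
force: [0.2, 0.5, 0.3]
width: 63.8
```

```bash
cat > go.py <<'E'
from h import *
import sys
# go.py x y : shift in tool axes (y,z) to reach world x,y ; prints down to z
s=st(); Rt=R.from_euler('xyz',s['tool_rot']).as_matrix()
print(np.round(Rt,3)[:, :2].tolist())
t=np.array(list(map(float,sys.argv[1:4])))
print('tool shift',np.round((t-s['eef_pos'])@Rt,1))
E
python3 go.py 636.5 -139.7 45
```

```text
t 17.55 pos [ 633.6 -138.3  161.3] rot [3.102 1.564 2.894] F [0.2 0.5 0.3] w 63.8
[[-0.007, 0.207], [0.002, 0.978], [-1.0, 0.0]]
tool shift [116.2  -0.8   4. ]
```

jog_arm(series=[[[0, 0, 0], [60, -1, 3], -0.5], [[0, 0, 0], [36, 0, 0], -0.5], [[0, 0, 0], [20, 0, 0], -0.5], [[0, 0, 0], [0, 0, 0], -0.5], [[0, 0, 0], [0, 0, 0], 1], [[0, 0, 0], [0, 0, 0], 1], [[0, 0, 0], [0, 0, 0], 1], [[0, 0, 0], [0, 0, 0], 1]])

```text
clock: 18.55
eef_pos: [640.2, -142.2, 50.7]
tool_rot: [0.051, 1.567, -0.16]
force: [-0.7, 1.0, 6.3]
width: 37.9
```

jog_arm(series=[[[0, 0, 0], [-50, 0, 0], 1], [[0, 0, 0], [-60, 0, 0], 1], [[0, 0, 0], [-60, 0, 0], 1], [[0, 0, 0], [-55, 0, 0], 1], [[0, 0, 0], [-5, -52, -15], 1], [[0, 0, 0], [0, -52, -15], 1], [[0, 0, 0], [0, -52, -15], 1], [[0, 0, 0], [0, -52, -16], 1]])

```text
clock: 19.55
eef_pos: [534.7, -334.1, 279.5]
tool_rot: [-0.313, 1.569, -0.523]
force: [0.1, -0.4, -0.3]
width: 37.6
```

jog_arm(series=[[[0, 0, 0], [0, -52, -16], 1], [[0, 0, 0], [0, 0, 0], 1], [[0, 0, 0], [0, 0, 0], 1]])

```text
clock: 19.92
eef_pos: [509.2, -379.7, 278.9]
tool_rot: [0.336, 1.569, 0.125]
force: [0.8, 1.3, -0.9]
width: 38.2
```

```bash
python3 go.py 507 -378.4 172
```

```text
t 19.93 pos [ 509.2 -379.7  278.9] rot [0.336 1.569 0.125] F [ 0.8  1.3 -0.9] w 38.2
[[0.002, 0.209], [0.0, 0.978], [-1.0, 0.001]]
tool shift [106.9   0.8  -2.6]
```

jog_arm(series=[[[0, 0, 0], [30, 1, -2.5], 1], [[0, 0, 0], [30, 0, 0], 1], [[0, 0, 0], [25, 0, 0], 1], [[0, 0, 0], [18, 0, 0], 1], [[0, 0, 0], [0, 0, 0], 1], [[0, 0, 0], [0, 0, 0], 1]])

```text
clock: 20.68
eef_pos: [507.2, -378.4, 175.8]
tool_rot: [-0.257, 1.57, -0.467]
force: [-1.6, 0.4, -0.3]
width: 38.0
```

jog_arm(series=[[[0, 0, 0], [0, 0, 0], -0.4], [[0, 0, 0], [0, 0, 0], -0.4], [[0, 0, 0], [0, 0, 0], -0.4], [[0, 0, 0], [-10, 0, 0], -0.4], [[0, 0, 0], [-40, 0, 0], -0.5], [[0, 0, 0], [-50, 0, 0], -0.5], [[0, 0, 0], [0, 0, 0], -0.5]])

```text
clock: 21.55
eef_pos: [508.9, -380.3, 280.4]
tool_rot: [-0.394, 1.561, -0.605]
force: [1.6, 0.3, 0.1]
width: 63.7
```

```bash
python3 go.py 531.5 -115 180; python3 -c "
from h import *
save('wrist','w12.png')"
```

```text
t 21.55 pos [ 508.9 -380.3  280.4] rot [-0.394  1.561 -0.605] F [1.6 0.3 0.1] w 63.7
[[0.008, 0.209], [-0.006, 0.978], [-1.0, -0.004]]
tool shift [ 99.  264.5 -34.4]
```

View pics/w12.png

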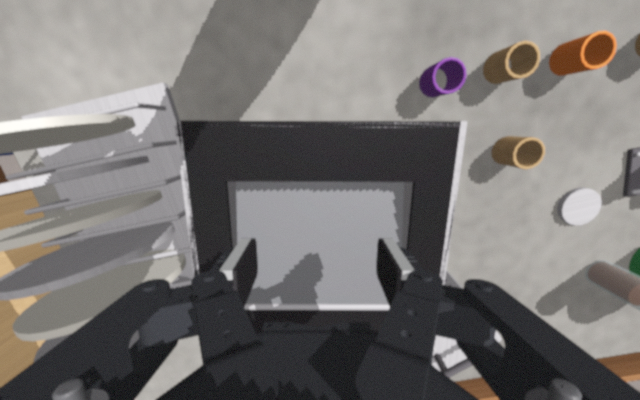

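The core is gone and the flap is closing at (315,245). Core 2 next.

jog_arm(series=[[[0, 0, 0], [0, 53, -7], -0.5], [[0, 0, 0], [0, 53, -7], -0.5], [[0, 0, 0], [0, 53, -7], -0.5], [[0, 0, 0], [0, 53, -6], -0.5], [[0, 0, 0], [30, 52, -6], -0.5], [[0, 0, 0], [60, 0, 0], -0.5], [[0, 0, 0], [20, 0, 0], -0.5], [[0, 0, 0], [0, 0, 0], -0.5]])

```text
clock: 22.6
eef_pos: [527.6, -113.0, 162.8]
tool_rot: [-3.1, 1.565, 2.973]
force: [-0.7, 0.6, 1.4]
width: 64.2
```

```bash
python3 go.py 532.5 -115 48;  python3 cores.py t2
```

```text
t 22.6 pos [ 527.6 -113.   162.8] rot [-3.1    1.565  2.973] F [-0.7  0.6  1.4] w 64.2
[[-0.006, 0.209], [0.001, 0.978], [-1.0, -0.0]]
tool shift [114.8  -0.9   5.8]
t 22.6 pos [ 527.6 -113.   162.8] rot [-3.1    1.565  2.973] F [-0.7  0.6  1.4] w 64.2
t2 62 c [433.7  68.7] ext [37. 37.]
t2 63 c [ 424.1 -122.2] ext [37. 38.]
t2s 380 c [  669.8 -1037.7] ext [335.  28.]
t2s 77 c [ 423.  -120.1] ext [40. 39.]
t2s 82 c [ 533.5 -113.9] ext [39. 38.]
t2s 78 c [432.7  70.2] ext [39. 39.]
spindle flanges in holder y [122.  185.6] zmax 85.42472611534563 253
```

jog_arm(series=[[[0, 0, 0], [60, -1, 5], -0.5], [[0, 0, 0], [36, 0, 0], -0.5], [[0, 0, 0], [18, 0, 0], -0.5], [[0, 0, 0], [0, 0, 0], -0.5], [[0, 0, 0], [0, 0, 0], 1], [[0, 0, 0], [0, 0, 0], 1], [[0, 0, 0], [0, 0, 0], 1], [[0, 0, 0], [0, 0, 0], 1]])

```text
clock: 23.7
eef_pos: [535.5, -115.9, 53.1]
tool_rot: [0.013, 1.567, -0.198]
force: [-1.2, -0.9, 4.6]
width: 37.6
```

jog_arm(series=[[[0, 0, 0], [-50, 0, 0], 1], [[0, 0, 0], [-60, 0, 0], 1], [[0, 0, 0], [-60, 0, 0], 1], [[0, 0, 0], [-60, 0, 0], 1], [[0, 0, 0], [0, -53, 6], 1], [[0, 0, 0], [0, -53, 6], 1], [[0, 0, 0], [0, -53, 6], 1], [[0, 0, 0], [0, -52, 6], 1]])

```text
clock: 24.7
eef_pos: [513.3, -328.5, 282.7]
tool_rot: [-0.247, 1.569, -0.457]
force: [1.2, 0.8, -0.4]
width: 37.2
```

jog_arm(series=[[[0, 0, 0], [0, -52, 6], 1], [[0, 0, 0], [0, 0, 0], 1], [[0, 0, 0], [0, 0, 0], 1]])

```text
clock: 25.08
eef_pos: [508.7, -378.3, 281.8]
tool_rot: [0.789, 1.57, 0.579]
force: [-0.1, 0.1, -0.7]
width: 37.4
```

```bash
python3 go.py 507 -378.4 175
```

```text
t 25.07 pos [ 508.7 -378.3  281.8] rot [0.789 1.57  0.579] F [-0.1  0.1 -0.7] w 37.4
[[0.001, 0.209], [0.001, 0.978], [-1.0, 0.001]]
tool shift [106.8  -0.5  -1.7]
```

jog_arm(series=[[[0, 0, 0], [30, -0.5, -1.5], 1], [[0, 0, 0], [30, 0, 0], 1], [[0, 0, 0], [25, 0, 0], 1], [[0, 0, 0], [21, 0, 0], 1], [[0, 0, 0], [0, 0, 0], 1], [[0, 0, 0], [0, 0, 0], 1]])

```text
clock: 25.82
eef_pos: [507.8, -378.3, 176.1]
tool_rot: [0.189, 1.57, -0.02]
force: [0.0, 0.0, -0.2]
width: 37.5
```

jog_arm(series=[[[0, 0, 0], [0, 0, 0], -0.4], [[0, 0, 0], [0, 0, 0], -0.4], [[0, 0, 0], [0, 0, 0], -0.4], [[0, 0, 0], [-10, 0, 0], -0.4], [[0, 0, 0], [-40, 0, 0], -0.5], [[0, 0, 0], [-55, 0, 0], -0.5], [[0, 0, 0], [0, 0, 0], -0.5]])

```text
clock: 26.7
eef_pos: [509.5, -381.1, 285.8]
tool_rot: [-0.395, 1.56, -0.606]
force: [0.1, -0.1, -0.6]
width: 64.1
```

jog_arm(series=[[[0, 0, 0], [0, 47, -27], -0.5], [[0, 0, 0], [0, 47, -27], -0.5], [[0, 0, 0], [0, 47, -27], -0.5], [[0, 0, 0], [0, 47, -27], -0.5], [[0, 0, 0], [30, 46, -27], -0.5], [[0, 0, 0], [60, 0, 0], -0.5], [[0, 0, 0], [20, 0, 0], -0.5], [[0, 0, 0], [0, 0, 0], -0.5]])

```text
clock: 27.7
eef_pos: [422.8, -121.7, 168.9]
tool_rot: [3.121, 1.567, 2.911]
force: [-0.3, 0.9, -0.1]
width: 63.9
```

```bash
python3 go.py 423.3 -121.3 48;  python3 cores.py t3
```

```text
t 27.7 pos [ 422.8 -121.7  168.9] rot [3.121 1.567 2.911] F [-0.3  0.9 -0.1] w 63.9
[[-0.004, 0.209], [0.001, 0.978], [-1.0, 0.0]]
tool shift [120.9   0.5   0.8]
t 27.7 pos [ 422.8 -121.7  168.9] rot [3.121 1.567 2.911] F [-0.3  0.9 -0.1] w 63.9
t3 58 c [433.7  68.7] ext [37. 37.]
t3 24 c [ 437.2 -122.1] ext [10. 32.]
t3s 392 c [  667.3 -1037.7] ext [333.  31.]
t3s 81 c [ 422.  -121.1] ext [41. 38.]
t3s 79 c [432.4  70.2] ext [39. 40.]
spindle flanges in holder y [121.9 185.4] zmax 85.03223181427778 253
```

jog_arm(series=[[[0, 0, 0], [60, 0, 0], -0.5], [[0, 0, 0], [40, 0, 0], -0.5], [[0, 0, 0], [19, 0, 0], -0.5], [[0, 0, 0], [0, 0, 0], -0.5], [[0, 0, 0], [0, 0, 0], 1], [[0, 0, 0], [0, 0, 0], 1], [[0, 0, 0], [0, 0, 0], 1], [[0, 0, 0], [0, 0, 0], 1]])

```text
clock: 28.8
eef_pos: [423.3, -123.3, 61.2]
tool_rot: [-2.481, 1.564, -2.692]
force: [-0.7, 0.4, 8.1]
width: 37.3
```

jog_arm(series=[[[0, 0, 0], [-50, 0, 0], 1], [[0, 0, 0], [-60, 0, 0], 1], [[0, 0, 0], [-60, 0, 0], 1], [[0, 0, 0], [-60, 0, 0], 1], [[0, 0, 0], [0, -47, 27], 1], [[0, 0, 0], [0, -47, 27], 1], [[0, 0, 0], [0, -47, 27], 1], [[0, 0, 0], [0, -47, 27], 1]])

```text
clock: 29.8
eef_pos: [491.4, -329.8, 290.5]
tool_rot: [-2.806, 1.563, -3.014]
force: [0.9, -0.8, -0.4]
width: 36.8
```

jog_arm(series=[[[0, 0, 0], [0, -46, 27], 1], [[0, 0, 0], [0, 0, 0], 1], [[0, 0, 0], [0, 0, 0], 1]])

```text
clock: 30.18
eef_pos: [507.6, -378.2, 289.5]
tool_rot: [-2.944, 1.562, 3.13]
force: [-0.1, 0.6, -0.5]
width: 37.2
```

```bash
python3 go.py 507 -378.4 175
```

```text
t 30.18 pos [ 507.6 -378.2  289.5] rot [-2.944  1.562  3.13 ] F [-0.1  0.6 -0.5] w 37.2
[[-0.009, 0.207], [0.0, 0.978], [-1.0, -0.002]]
tool shift [ 1.145e+02 -1.000e-01  5.000e-01]
```

jog_arm(series=[[[0, 0, 0], [35, 0, 1], 1], [[0, 0, 0], [30, 0, 0], 1], [[0, 0, 0], [27, 0, 0], 1], [[0, 0, 0], [22, 0, 0], 1], [[0, 0, 0], [0, 0, 0], 1], [[0, 0, 0], [0, 0, 0], 1]])

```text
clock: 30.92
eef_pos: [507.9, -379.2, 176.4]
tool_rot: [-2.73, 1.562, -2.939]
force: [-0.1, -0.7, 0.0]
width: 37.5
```

jog_arm(series=[[[0, 0, 0], [0, 0, 0], -0.4], [[0, 0, 0], [0, 0, 0], -0.4], [[0, 0, 0], [0, 0, 0], -0.4], [[0, 0, 0], [-10, 0, 0], -0.4], [[0, 0, 0], [-40, 0, 0], -0.5], [[0, 0, 0], [-55, 0, 0], -0.5], [[0, 0, 0], [0, 0, 0], -0.5]])

```text
clock: 31.8
eef_pos: [511.3, -381.0, 285.9]
tool_rot: [-1.435, 1.564, -1.645]
force: [-0.6, 0.1, 0.7]
width: 64.6
```

jog_arm(series=[[[0, 0, 0], [0, 53, -21], -0.5], [[0, 0, 0], [0, 53, -21], -0.5], [[0, 0, 0], [0, 53, -21], -0.5], [[0, 0, 0], [0, 53, -21], -0.5], [[0, 0, 0], [0, 53, -21], -0.5], [[0, 0, 0], [0, 53, -21], -0.5], [[0, 0, 0], [0, 53, -21], -0.5], [[0, 0, 0], [0, 52, -20], -0.5]])

```text
clock: 32.8
eef_pos: [432.7, 70.4, 280.2]
tool_rot: [-2.751, 1.561, -2.961]
force: [0.9, 0.6, -0.4]
width: 64.1
```

jog_arm(series=[[[0, 0, 0], [50, 0, 0], -0.5], [[0, 0, 0], [50, 0, 0], -0.5], [[0, 0, 0], [0, 0, 0], -0.5]])

```text
clock: 33.17
eef_pos: [429.8, 68.1, 177.9]
tool_rot: [-2.759, 1.553, -2.968]
force: [0.0, -0.0, 0.4]
width: 64.5
```

```bash
python3 go.py 433.3 69.5 48;  python3 cores.py t4
```

```text
t 33.17 pos [429.8  68.1 177.9] rot [-2.759  1.553 -2.968] F [ 0.  -0.   0.4] w 64.5
[[-0.017, 0.207], [-0.003, 0.978], [-1.0, -0.006]]
tool shift [129.8   2.9   5.3]
t 33.17 pos [429.8  68.1 177.9] rot [-2.759  1.553 -2.968] F [ 0.  -0.   0.4] w 64.5
t4s 383 c [  668.4 -1039.7] ext [334.  31.]
t4s 83 c [432.5  70.5] ext [40. 39.]
spindle flanges in holder y [121.9 185.6] zmax 85.26581736988625 247
```

jog_arm(series=[[[0, 0, 0], [60, 2.5, 5], -0.5], [[0, 0, 0], [45, 0, 0], -0.5], [[0, 0, 0], [24, 0, 0], -0.5], [[0, 0, 0], [0, 0, 0], -0.5], [[0, 0, 0], [0, 0, 0], 1], [[0, 0, 0], [0, 0, 0], 1], [[0, 0, 0], [0, 0, 0], 1], [[0, 0, 0], [0, 0, 0], 1]])

```text
clock: 34.28
eef_pos: [438.4, 70.1, 53.4]
tool_rot: [-2.883, 1.566, -3.093]
force: [0.7, 0.7, 7.9]
width: 38.3
```

jog_arm(series=[[[0, 0, 0], [-50, 0, 0], 1], [[0, 0, 0], [-60, 0, 0], 1], [[0, 0, 0], [-60, 0, 0], 1], [[0, 0, 0], [-60, 0, 0], 1], [[0, 0, 0], [0, -53, 21], 1], [[0, 0, 0], [0, -53, 21], 1], [[0, 0, 0], [0, -53, 21], 1], [[0, 0, 0], [0, -53, 21], 1]])

```text
clock: 35.28
eef_pos: [476.9, -156.6, 283.1]
tool_rot: [-2.511, 1.564, -2.721]
force: [1.1, 0.1, -0.5]
width: 38.0
```

jog_arm(series=[[[0, 0, 0], [0, -53, 21], 1], [[0, 0, 0], [0, -53, 21], 1], [[0, 0, 0], [0, -53, 21], 1], [[0, 0, 0], [0, -52, 20], 1], [[0, 0, 0], [0, 0, 0], 1], [[0, 0, 0], [0, 0, 0], 1]])

```text
clock: 36.02
eef_pos: [513.8, -377.7, 282.2]
tool_rot: [-2.804, 1.563, -3.014]
force: [0.7, -0.0, 0.0]
width: 37.8
```

```bash
python3 go.py 507 -378.4 176
```

```text
t 36.02 pos [ 513.8 -377.7  282.2] rot [-2.804  1.563 -3.014] F [ 0.7 -0.   0. ] w 37.8
[[-0.008, 0.209], [-0.001, 0.978], [-1.0, -0.003]]
tool shift [106.2  -1.8  -5.7]
```

jog_arm(series=[[[0, 0, 0], [30, -2, -6], 1], [[0, 0, 0], [30, 0, 0], 1], [[0, 0, 0], [25, 0, 0], 1], [[0, 0, 0], [21, 0, 0], 1], [[0, 0, 0], [0, 0, 0], 1], [[0, 0, 0], [0, 0, 0], 1]])

```text
clock: 36.78
eef_pos: [507.1, -378.4, 176.5]
tool_rot: [-2.715, 1.562, -2.924]
force: [-0.2, -0.3, 0.4]
width: 37.8
```

jog_arm(series=[[[0, 0, 0], [0, 0, 0], -0.4], [[0, 0, 0], [0, 0, 0], -0.4], [[0, 0, 0], [0, 0, 0], -0.4], [[0, 0, 0], [-10, 0, 0], -0.4], [[0, 0, 0], [-40, 0, 0], -0.5], [[0, 0, 0], [-55, 0, 0], -0.5], [[0, 0, 0], [0, 50, 0], -0.5], [[0, 0, 0], [0, 50, 0], -0.5]])

```text
clock: 37.78
eef_pos: [529.0, -280.8, 281.4]
tool_rot: [-2.565, 1.563, -2.777]
force: [0.1, -1.4, -0.6]
width: 64.0
```

jog_arm(series=[[[0, 0, 0], [0, 50, -20], -0.5], [[0, 0, 0], [0, 50, -20], -0.5], [[0, 0, 0], [0, 0, 0], -0.5], [[0, 0, 0], [0, 0, 0], -0.5], [[0, 0, 0], [0, 0, 0], -0.5], [[0, 0, 0], [0, 0, 0], -0.5], [[0, 0, 0], [0, 0, 0], -0.5], [[0, 0, 0], [0, 0, 0], -0.5]])

```text
clock: 38.78
eef_pos: [510.1, -175.5, 279.7]
tool_rot: [-2.777, 1.561, -2.987]
force: [-0.0, 0.9, 0.3]
width: 64.2
```

jog_arm(series=[[[0, 0, 0], [0, 0, 0], -0.5], [[0, 0, 0], [0, 0, 0], -0.5], [[0, 0, 0], [0, 0, 0], -0.5], [[0, 0, 0], [0, 0, 0], -0.5], [[0, 0, 0], [0, 0, 0], -0.5], [[0, 0, 0], [0, 0, 0], -0.5], [[0, 0, 0], [0, 0, 0], -0.5], [[0, 0, 0], [0, 0, 0], -0.5]])

```text
clock: 39.78
eef_pos: [510.2, -175.2, 279.8]
tool_rot: [-2.759, 1.561, -2.969]
force: [-0.6, 0.0, 0.7]
width: 64.3
```

```bash
python3 cores.py t5; python3 - <<'E'
from h import *
save('wrist','w13.png')
for n in('t5','t5s'):
    P=cloud(load(n));c=np.array([531,-383.5]);bx=np.array([.977,-.213]);by=np.array([.213,.977])
    a=(P[...,:2]-c)@bx;b=(P[...,:2]-c)@by;m=(np.abs(b)<55)&(P[...,2]>90)&(P[...,2]<235)
    print(n,[(lo,int((m&(a>lo)&(a<lo+15)).sum()),round(float(np.median(P[m&(a>lo)&(a<lo+15)][:,2])),1)) for lo in range(-45,45,15)])
E
```

```text
t 39.77 pos [ 510.2 -175.2  279.8] rot [-2.759  1.561 -2.969] F [-0.6  0.   0.7] w 64.3
t5s 380 c [  667.8 -1038.8] ext [335.  29.]
spindle flanges in holder y [122.  185.6] zmax 84.91215542087238 252
t5 [(-45, 0, nan), (-30, 0, nan), (-15, 0, nan), (0, 0, nan), (15, 0, nan), (30, 0, nan)]
t5s [(-45, 189, 211.1), (-30, 186, 211.4), (-15, 193, 211.3), (0, 195, 211.7), (15, 202, 211.3), (30, 196, 211.3)]
  return _methods._mean(a, axis=axis, dtype=dtype,
  ret = ret.dtype.type(ret / rcount)
```

View pics/t5s.png

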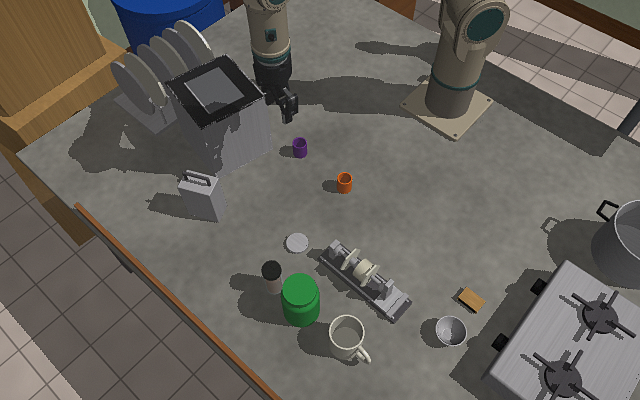

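The scene view shows no brown cores left on the worktop, the flap level at 211 mm, the spindle in the holder at (365,268) and the bystanders in place. The flanges are 63.6 mm apart, so the plunger is about 4 mm in, which matches seated. I hand in.

```bash
python3 -c "
from h import *
print(finish_job()); st()"
```

```text
the job is handed in; nothing more can be done
None
the job is handed in; nothing more can be done
```

The changeover is done and handed in at about 40 s of the 210 s allowed; no verdict came back.

I pushed the carriage out until it stopped and the push force rose, and the cup rims then measured 124 mm apart, as specified. The spindle went between the cups and sprang out. I then pushed all four brown cores through the bin flap, leaving the orange and purple look-alikes alone.

**Last checks:**
- **Spindle:** its flanges measured 63.6 mm apart, so it is squeezed about 4 mm, as expected when both pins are home.
- **Cores:** the cameras found none left on the worktop. I could not see inside the bin to check how they lie.
- **Flap:** level with the bin top, about 211 mm all across.
- **Other things:** none looks moved in the last scene picture.
- **Robot:** the gripper was open and clear of everything.

No check failed. While the grip closed, the fingertips pushed the arm up 4 mm with about 24 N on the spindle, so I raised it 5 mm. They pushed it up a few mm more, with 5 to 8 N, on the cores. The overhead camera's last flap check gave no reading because the arm was in its view, so the flap result rests on the scene camera alone.

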